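# Lock the blood-tube centrifuge and start it

### The job

Lock the centrifuge: turn the black winged handle on its round lid clockwise (seen from above) until it clicks home and the little steel telltale pin beside it has dropped flush with the lid, without turning it on past that click. Then push the start plunger all the way down to its stop, not before the lid is locked, and let it come up again. Leave the tube rack, the spray bottle and the swab tray where they are.

Things in the scene. Friction and masses are not known exactly. Their poses are not given: they have to be found in the camera images.
- centrifuge: White bench centrifuge, fixed, 290 (x) by 360 (y) mm, deck 150 mm up. Origin: centre of its underside; x points away from its front, y to its left, z up. On the deck, 45 mm to the right (-y) of the origin, a grey round lid 236 mm across, its top 162 mm up. At x = -20, y = +128 mm the start plunger, in a collar 48 mm across, top 160 mm up.
- lid_axis (a point): Point on the lid's top face (162 mm above the table) on the vertical axis about which the lock handle turns; axes as the centrifuge's.
- handle (a joint): Angle of the lock handle, rad, 0 to 2.6, growing clockwise seen from above; at 0 its bar lies along the centrifuge's x axis; starts at 0 to 0.4. Drag about 0.2 N m (4-6 N at 45 mm). A hidden detent stiffens it to 0.4 N m (10 N); past its crest, anywhere from 0.95 to 1.65, it snaps on by itself 0.12 rad into a notch, the force gone: the click. Forcing it on past that takes about 1 N m.
- wing_a (a point): Middle of one wing of the handle, 183 mm up, 45 mm from the turning axis (on its -x side at angle 0); x axis along the bar towards the turning axis. The handle is a black bar 110 mm long, 14 mm wide, 26 mm high (170 to 196 mm above the table) on a hub 38 mm across and 12 mm high: 8 mm are free under the bar outside the hub.
- wing_b (a point): Middle of the other wing, 45 mm from the axis on its far side, 183 mm up; x axis along the bar away from the turning axis.
- telltale (a joint): Height of the telltale, m: a steel pin 12 mm across in the lid, 88 mm behind (+x) the lid axis. 0 within 0.5 mm while unlocked (top 4 mm above the lid); rises to +0.002 at the detent's crest, drops to about -0.0035 (flush within 1 mm) when clicked home. It comes up to 0 again if the handle is forced on past the notch, which can be undone by turning back as hard.
- telltale_top (a point): Centre of the telltale pin's top face.
- plunger (a joint): Travel of the start plunger, m: 0 up, 0.012 at its stop. It is sprung: 3 N to start, 9 N at the stop, and comes up by itself.
- plunger_top (a point): Centre of the top face of the plunger's round black head, 32 mm across and 10 mm thick, on a stem 16 mm across; 192 mm above the table when up, 180 mm at its stop.
- rack: Bystander: cream tube rack, 100 by 220 mm, 99 mm high with its capped tubes, standing loose on the table; origin at the centre of its underside. Leave alone.
- spray: Bystander: white spray bottle, 68 mm across, 194 mm high, loose; origin at the centre of its underside. Leave alone.
- swab_tray: Bystander: low grey tray with swabs, 120 by 180 mm, 35 mm high, loose; origin at the centre of its underside. Leave alone.

How it is judged:
On the way, in this order (a step that is already met when the one before it is completed fails the run):
1. The handle is clicked home: the telltale has dropped flush (value of joint telltale below -0.0025 m), for 0.3 s.
2. The start plunger is pressed down to its stop while the lid is locked (value of joint plunger above 0.0105 m and value of joint telltale below -0.0025 m), for 0.1 s.
At the end, for the whole second after the job is handed in: The handle is at rest (under 0.05 rad/s), clicked home in its notch, shown by the telltale dropped flush (joint below -2.5 mm), the plunger has been pressed to within 1.5 mm of its stop after that and has come up again (within 1.5 mm of the top) (value of joint telltale below -0.0025 m and value of joint plunger below 0.0015 m and velocity of joint handle between -0.05 and 0.05 rad/s); the robot touches nothing.
It fails at once if the start plunger is pushed more than half way while the lid is not locked (value of joint plunger above 0.006 m and value of joint telltale above -0.002 m).
It fails at once if the tube rack is moved more than 20 mm or tipped (distance of rack from where it was at the start of the episode above 0.02 m or angle between rack's own z axis and vertical above 0.3 rad).
It fails at once if the spray bottle is moved more than 20 mm or tipped (distance of spray from where it was at the start of the episode above 0.02 m or angle between spray's own z axis and vertical above 0.3 rad).
It fails at once if the swab tray is moved more than 20 mm or tipped (distance of swab_tray from where it was at the start of the episode above 0.02 m or angle between swab_tray's own z axis and vertical above 0.3 rad).
It also fails if it takes over 64 s, if anything falls off the work surface, if the arm or the gripper's body presses on something with over 40 N, if the wrist force passes 120 N, or if a joint passes its speed limit or range.

### The arm

A 6-joint arm with a two-finger parallel gripper is mounted at the origin on the work surface. World frame = base frame: x ahead of the robot, y to its left, z up, the work surface at z = 0. Lengths are in m, angles in rad, forces in N, time in s.
With the tool pointing down it reaches from about 0.325 to 1 m from the base axis. Payload 5.1 kg.
Tool frame: the origin (TCP) lies at the very end of the fingers, on their centre line; the grasp point (between the pads) lies 19 mm behind it; z points along the fingers, x is the direction in which the jaws open and shut, and the axes are right-handed (so a half turn about z gives the same grasp; the last joint's range is limited). The gripper opens to 85 mm and grips with 20 to 120 N. Pads are 22 mm wide; open, the fingers measure 114 mm over their backs; the gripper's body (76 mm by 85 mm) begins 54 mm behind the grasp point. The pads swing forward as they close: fully open they stand 13 mm farther back than shut.
Start: joints at [-1.374, 0.124, 1.65, -0, 1.367, -0.083], TCP at [0.179, -0.625, 0.231] pointing down, gripper open.
Joint ranges: [-2.61, 2.61], [-1.02, 2.33], [0.03, 2.71], [-1.35, 4.49], [0.32, 2.68], [-2.91, 2.91]. Speed limits (rad/s): [2.57, 2.57, 3.14, 3.14, 3.14, 3.14].

### API

Orientations are given as [roll, pitch, yaw] about the fixed x, y, z axes, in that order (R = Rz(yaw) Ry(pitch) Rx(roll)).
In Python, from cell import bot, read_camera, workorder gives the robot as it stands. The module is installed in compiled form; this text tells all that it offers.
- The arm moves only by the shell command python3 -m creep 'ROWS' [FORCE]. ROWS is text: rows parted by semicolons, each of 5 numbers parted by spaces: the closure, from 0 (fully open) to 1 (shut), then the shift along the tool's x, y, z scaled (see below), then the turn about the tool's z scaled (see below). In form: grip tx ty tz yaw; .... A call has 1 to 5 rows; each row is the pose to reach, as a shift and turn from the pose commanded when the call began, along the tool's axes at that moment, turning the shorter way round; what a row does not reach only later rows make up. The controller multiplies each number of a shift by 0.25 m and each number of a turn by 2 pi rad. A row lasts 1/10 s, in which the tool goes at most 50 mm and 8.59 degrees, less where a joint would pass 70% of its speed; a pose out of reach is approached as far as the arm can. A call with a number of a shift or a turn outside -1 to 1 is refused whole. A call with a gripper value outside its range is refused whole. The fingers move at their own pace and stop on an object; FORCE is the grip in N (left out, the last holds). Time passes only in rows, so rows that repeat a pose let the fingers close. It gives the time, the measured TCP pose, the force and the opening at its end, in the units of the state.
- bot.observe(): the state, without advancing time (a new reading comes with each control period).
- read_camera(name): name is "scene" or "top" or "wrist"; returns a dict with "color" (480x640x3 uint8, red, green, blue), "depth" (480x640 float32, m along the optical axis (not along the pixel's ray), 0 where there is no reading), "fovy" (degrees; the focal length in pixels is half the picture's height over the tangent of half this angle, whatever the lens; pixels are square), "cx", "cy" (the principal point, pixels), "rvec" (rotation vector, rad) and "tvec" (3), from world to camera coordinates, as OpenCV has them; the wrist camera has in their place "T_tool_cam" (4x4, takes a point from camera to tool coordinates, whose origin is the TCP and whose axes are the tool frame's). Camera axes: x right, y down, z forward; pixel columns grow to the right and rows downward; lengths in m; the calibration is good to about 2 mm. A picture is of the moment at which its call begins: read the wrist's pose just before it.
- workorder.finish_job(): hands the job in, once; it reports no verdict.
The state is a dict: "time": time; "joint_positions": joint angles; "qd": joint speeds; "joint_torque": joint torques, N m; "tool_pos": TCP position; "tool_rot": TCP orientation; "contact_force": force on the tool from outside, world axes, zero at the start; "ft_torque": the same for the moment, N m; "opening": finger opening in m.
Only numpy, scipy, OpenCV 4.12 (cv2) and the standard library are available. Lean on these libraries where they do the work, as an engineer would, in place of code of your own. Each camera call takes 0.05 s, during which the arm holds its last target. There are 200 camera calls.

## Working session

There is one attempt and no reset: what is moved stays moved. The work goes in short steps, Python scripts to look and compute and a shell command to move; the robot and the scene stay as the last step left them, time stands still between calls to the robot, and variables do not carry over. Pictures are saved under pics/ and viewed, about 8 in all and at most 12, crops included, and the job is handed in when it is done.

```bash
mkdir -p pics; ls; cat > h.py <<'E'
import numpy as np,cv2
from cell import bot,read_camera
from scipy.spatial.transform import Rotation as R
def cam(n):
    s=bot.observe(); c=read_camera(n)
    f=240/np.tan(np.radians(c['fovy'])/2)
    if n=='wrist':
        T=np.eye(4);T[:3,:3]=R.from_euler('xyz',s['tool_rot']).as_matrix();T[:3,3]=s['tool_pos'];T=T@c['T_tool_cam']
    else:
        T=np.eye(4);r=cv2.Rodrigues(np.array(c['rvec'],float))[0];T[:3,:3]=r.T;T[:3,3]=-r.T@np.array(c['tvec']).ravel()
    return c,f,T
def ray(c,f,T,u,v,z):
    d=T[:3,:3]@np.array([(u-c['cx'])/f,(v-c['cy'])/f,1]);o=T[:3,3]
    return o+d*(z-o[2])/d[2]
def cloud(c,f,T):
    v,u=np.mgrid[:480,:640];d=c['depth']
    P=np.stack([(u-c['cx'])/f*d,(v-c['cy'])/f*d,d],-1)
    return P@T[:3,:3].T+T[:3,3]
def save(c,n): cv2.imwrite('pics/'+n,c['color'][:,:,::-1])
E
python3 - <<'E'
from h import *
print(bot.observe())
for n in('top','scene'):
    c,f,T=cam(n);save(c,n+'1.png');print(n,f,T.round(3),c['cx'],c['cy'])
E
```

```text
pics
{'time': 0.0, 'joint_positions': array([-1.37360178e+00,  1.24505730e-01,  1.65167461e+00,  1.70899734e-05,
        1.36749381e+00, -8.26062016e-02]), 'qd': array([-0.00042047,  0.00160215,  0.00105121, -0.00075513, -0.00065724,
       -0.00259807]), 'joint_torque': array([ 1.15316576e-03, -4.23615968e+01, -3.65450013e+01, -1.37897914e-04,
        7.18027353e-03,  1.71874581e-05]), 'tool_pos': array([ 0.17935958, -0.6241303 ,  0.23005225]), 'tool_rot': array([-3.14140423e+00,  2.07302392e-03, -1.29099886e+00]), 'contact_force': array([-0.3441804 ,  0.41443579, -0.73567435]), 'ft_torque': array([ 0.01563012,  0.0360403 , -0.03943545]), 'opening': 0.08541063427119927}
top 481.89905586532467 [[-0.009 -0.989  0.146  0.341]
 [-1.     0.009  0.     0.015]
 [-0.002 -0.146 -0.989  1.527]
 [ 0.     0.     0.     1.   ]] 316.7102667618747 248.39555184369718
scene 553.9309342908135 [[-0.346  0.691 -0.635  1.423]
 [ 0.938  0.254 -0.236  0.329]
 [-0.002 -0.677 -0.736  1.118]
 [ 0.     0.     0.     1.   ]] 328.7639667360014 236.89904187891577
```

View pics/top1.png

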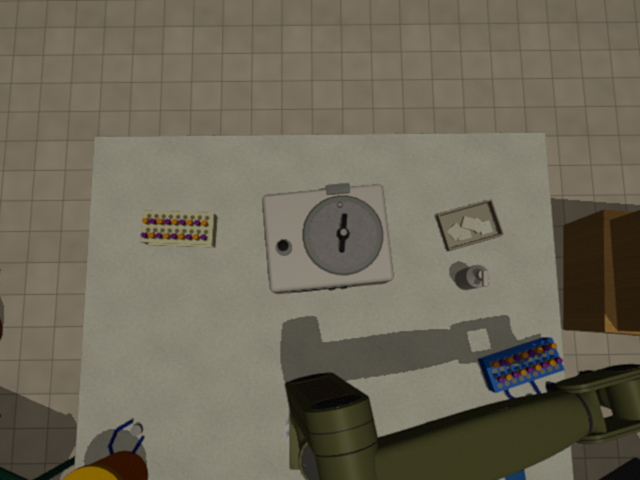

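View pics/scene1.png

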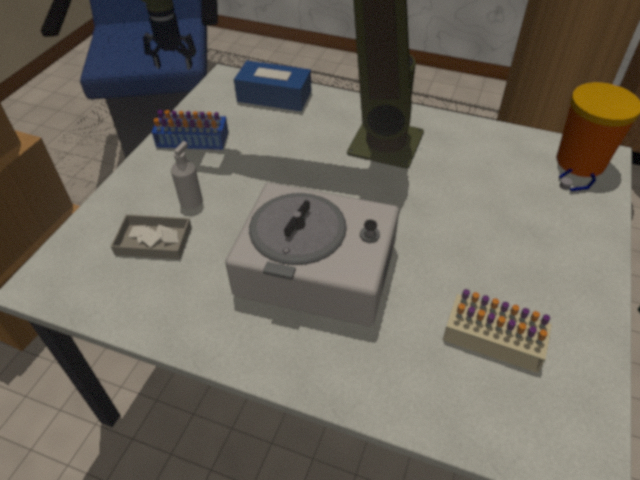

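The top picture shows the lid centred near (343,234), its handle nearly along x, the plunger at (284,246) and the telltale at (340,205). The spray bottle (475,277) and the tray lie to the right, and the rack lies to the left. Next I measure the handle and plunger.

```bash
cat > m.py <<'E'
from h import *
c,f,T=cam('top');I=c['color'];g=I.max(2)
def blobs(m,a=20):
    n,l,s,ce=cv2.connectedComponentsWithStats(m.astype(np.uint8))
    return [(s[i,4],ce[i],l==i) for i in range(1,n) if s[i,4]>a]
roi=np.zeros(g.shape,bool);roi[186:290,268:390]=1
for th in(45,60):
  for a,ce,m in blobs(roi&(g<th)):
    v,u=np.nonzero(m);z=.196 if u.mean()>300 else .192
    P=np.array([ray(c,f,T,x,y,z)[:2] for x,y in zip(u,v)])
    r=cv2.minAreaRect((P*1000).astype(np.float32))
    print(th,a,ce.round(1),'mean',P.mean(0).round(4),'rect',r)
# lid: gray darker than the white deck, ellipse fit
hsv=cv2.cvtColor(I,cv2.COLOR_RGB2GRAY)
print('lid/deck gray',hsv[260,330],hsv[270,290])
th=(int(hsv[260,330])+int(hsv[270,290]))/2
b=max(blobs(roi&(hsv<th)),key=lambda b:b[0])
cn=max(cv2.findContours(b[2].astype(np.uint8),0,1)[0],key=cv2.contourArea)
e=cv2.fitEllipse(cn);print(e,ray(c,f,T,*e[0],.162))
print('tell',ray(c,f,T,340,205,.166),'spray',ray(c,f,T,480,275,.19))
E
python3 m.py
```

```text
45 200 [342.4 233. ] mean [ 0.5798 -0.0574] rect ((581.47607421875, -57.811805725097656), (30.86495018005371, 105.51365661621094), 89.13343048095703)
45 88 [282.6 245.1] mean [0.5476 0.1105] rect ((547.890380859375, 110.75576782226562), (25.245885848999023, 28.39012908935547), 89.99861145019531)
60 248 [342.5 232.9] mean [ 0.5802 -0.0577] rect ((581.4801025390625, -59.20459747314453), (33.650089263916016, 111.16331481933594), 89.13346099853516)
60 102 [282.6 245.1] mean [0.5476 0.1106] rect ((547.8905029296875, 110.752685546875), (30.898469924926758, 28.362947463989258), 89.47113037109375)
60 23 [330.1 287.9] mean [ 0.4263 -0.0211] rect ((425.3765563964844, -19.546188354492188), (5.479146480560303, 41.45511245727539), 5.180853843688965)
lid/deck gray 94 134
((334.1505126953125, 227.15121459960938), (81.2771987915039, 115.68206787109375), 112.30158996582031) [ 0.60317976 -0.0358559   0.162     ]
tell [ 0.66743358 -0.05355624  0.166     ] spray [ 0.45870986 -0.43831243  0.19      ]
```

```bash
python3 -m creep '0 0 0 -0.6 0; 0 0 0 -0.6 0; 0 0 0 -0.6 0; 0 -0.4 -0.5 -0.6 0; 0 -0.4 -0.5 -0.6 0'
python3 -m creep '0 -0.8 -1 0 0; 0 -0.8 -1 0 0; 0 -0.8 -1 0 0; 0 -0.8 -1 0 0;0 -0.8 -1 0 0' | tail -2
python3 -m creep '0 -0.6 -0.7 0 0; 0 -0.6 -0.7 0 0; 0 -0.6 -0.7 0 0; 0 -0.6 -0.7 0 0;0 -0.6 -0.7 0 0' | tail -2
python3 -c "
from h import *
print(bot.observe()); print(read_camera('wrist')['T_tool_cam'])"
```

```text
time: 0.65
tool_pos: [0.2374, -0.5434, 0.3838]
tool_rot: [-3.141, -0.004, -1.294]
contact_force: [0.8, -0.1, 0.0]
opening: 0.0856
contact_force: [0.5, -0.4, 0.4]
opening: 0.0851
contact_force: [-0.5, -0.8, 0.6]
opening: 0.0853
{'time': 1.65, 'joint_positions': array([-3.76488179e-01, -1.95054470e-01,  1.71396113e+00,  6.55396518e-04,
        1.62303459e+00,  9.11844877e-01]), 'qd': array([ 0.54524347,  0.19157947, -0.16428636, -0.02183029, -0.02452003,
        0.54834533]), 'joint_torque': array([ -1.61082007, -30.32533407, -37.41831422,   0.1895075 ,
         0.07291182,  -0.32915759]), 'tool_pos': array([ 0.5095776 , -0.14362895,  0.38097761]), 'tool_rot': array([-3.14146751e+00,  7.30916930e-04, -1.28829890e+00]), 'contact_force': array([-0.46579997, -0.79814384,  0.56399747]), 'ft_torque': array([0.03922903, 0.0418361 , 0.02151385]), 'opening': 0.08534583497474243}
[[ 9.99999366e-01  9.43393719e-04 -6.14385351e-04  4.69850892e-04]
 [-7.03087312e-04  9.49538500e-01  3.13649715e-01 -8.15881027e-02]
 [ 8.79277715e-04 -3.13649084e-01  9.49538561e-01 -1.42470087e-01]
 [ 0.00000000e+00  0.00000000e+00  0.00000000e+00  1.00000000e+00]]
```

```bash
python3 -m creep '0 -0.2 -0.3 0 -0.119; 0 -0.2 -0.3 0 -0.119; 0 -0.2 -0.3 0 -0.119; 0 -0.2 -0.3 0 -0.119;0 -0.2 -0.3 0 -0.119' | tail -1
python3 -m creep '0 0 0 0 -0.119; 0 0 0 0 -0.119; 0 0 0 0 -0.119;0 0 0 0 -0.119;0 0 0 0 -0.119' | tail -1
python3 -m creep '0 0 0 0 -0.119; 0 0 0 0 -0.119; 0 0 0 0 -0.119;0 0 0 0 -0.119;0 0 0 0 -0.119' | tail -1
python3 -m creep '0 0 0 0 -0.09; 0 0 0 0 -0.09; 0 0 0 0 -0.09;0 0 0 0 -0.09;0 0 0 0 -0.09'
python3 - <<'E'
from h import *
c,f,T=cam('wrist');save(c,'w1.png');s=bot.observe();print(s['joint_positions'],s['tool_pos'],s['tool_rot'],s['ft_torque'])
print(f,c['cx'],c['cy']);P=cloud(c,f,T)
g=c['color'].max(2)
m=(np.abs(P[...,2]-.196)<.008)&(g<80)
print(m.sum())
E
```

```text
opening: 0.0849
opening: 0.0854
opening: 0.0854
time: 3.7
tool_pos: [0.5666, -0.0781, 0.3809]
tool_rot: [-3.141, -0.0, 1.517]
contact_force: [0.1, 0.1, 1.0]
opening: 0.0856
[-2.30688636e-01 -9.89542856e-02  1.62825629e+00 -3.87179417e-05
  1.61289498e+00 -1.74570398e+00] [ 0.56663807 -0.07803861  0.38095628] [-3.14099081e+00 -6.70696047e-05  1.51501370e+00] [-0.04116886  0.03973707  0.01612497]
392.82808440253297 319.4008007583595 243.9977287670593
2768
```

View pics/w1.png

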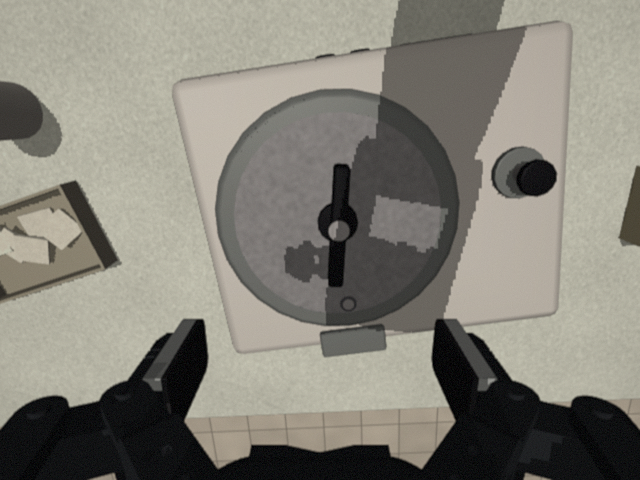

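The wrist picture shows the bar from about (342,166) to (335,286), the telltale at (348,303) and the plunger head at (536,178). The image's up direction is world -x. Next I measure the handle and plunger.

```bash
cat > w.py <<'E'
from h import *
import sys
c,f,T=cam('wrist');g=c['color'].max(2)
if len(sys.argv)>1: save(c,sys.argv[1])
th=45
m=(g<th).astype(np.uint8)
n,l,s,ce=cv2.connectedComponentsWithStats(m)
for i in range(1,n):
    if s[i,4]<300 or s[i,1]+s[i,3]>=479: continue
    v,u=np.nonzero(l==i)
    for z in(.196,.192):
        P=np.array([ray(c,f,T,x,y,z)[:2] for x,y in zip(u,v)])*1000
        r=cv2.minAreaRect(P.astype(np.float32))
        q=P-P.mean(0);w,V=np.linalg.eigh(q.T@q);d=V[:,1]*np.sign(V[0,1])
        print(s[i],ce[i].round(0),'z',z,P.mean(0).round(1),[np.round(k,1) for k in r],'axisdeg',np.degrees(np.arctan2(d[1],d[0])).round(1))
E
python3 w.py; python3 - <<'E'
from h import *
c,f,T=cam('wrist')
for u,v,z in((342,166,.196),(335,286,.196),(348,303,.166),(536,178,.192)): print(ray(c,f,T,u,v,z).round(4))
E
```

```text
[ 515  159   41   36 1133] [535. 177.] z 0.196 [546.4 103.1] [array([546.5, 103.3]), array([31.5, 30.9]), np.float64(33.9)] axisdeg 77.5
[ 515  159   41   36 1133] [535. 177.] z 0.192 [547.1 105.3] [array([547.2, 105.4]), array([31.8, 31.3]), np.float64(33.9)] axisdeg 77.5
[ 318  164   40  123 2238] [338. 223.] z 0.196 [577.6 -62.4] [array([581.6, -62. ]), array([109. ,  33.7]), np.float64(6.4)] axisdeg -5.4
[ 318  164   40  123 2238] [338. 223.] z 0.192 [578.7 -62.3] [array([582.8, -61.8]), array([110.4,  34.1]), np.float64(6.4)] axisdeg -5.4
[ 0.5287 -0.057   0.196 ]
[ 0.6362 -0.0674  0.196 ]
[ 0.6693 -0.0545  0.166 ]
[0.5482 0.106  0.192 ]
```

```bash
python3 -m creep '0 0.067 0.057 0 0.006; 0 0.067 0.057 0.2 0.006; 0.4 0.067 0.057 0.4 0.006; 0.4 0.067 0.057 0.5 0.006; 0.4 0.067 0.057 0.5 0.006' 40
python3 w.py w2.png | grep axisdeg
python3 -c "
from h import *
s=bot.observe();print(s['tool_pos'],s['tool_rot'],s['opening'])"
```

```text
time: 4.35
tool_pos: [0.5791, -0.0613, 0.2503]
tool_rot: [-3.131, -0.001, 1.479]
contact_force: [-0.1, -0.3, -0.6]
opening: 0.0511
[ 600  153   40   58 1820] [623. 183.] z 0.196 [546.3  95.4] [array([547.5,  94. ]), array([30.3, 19.2]), np.float64(8.7)] axisdeg 12.7
[ 600  153   40   58 1820] [623. 183.] z 0.192 [547.2  98.4] [array([548.4,  97. ]), array([30.9, 19.6]), np.float64(8.7)] axisdeg 12.7
[ 288  172   61  115 3590] [318. 232.] z 0.196 [558.1 -59.7] [array([557.2, -59.4]), array([32.3, 61.7]), np.float64(83.4)] axisdeg -5.3
[ 288  172   61  115 3590] [318. 232.] z 0.192 [559.3 -59.8] [array([558.4, -59.5]), array([32.9, 62.9]), np.float64(83.4)] axisdeg -5.3
[ 306  291   25   72 1569] [318. 328.] z 0.196 [613.8 -65.1] [array([613.6, -65. ]), array([13.2, 45.3]), np.float64(85.0)] axisdeg -5.4
[ 306  291   25   72 1569] [318. 328.] z 0.192 [616.1 -65.3] [array([615.9, -65.2]), array([13.5, 46.2]), np.float64(85.0)] axisdeg -5.4
[ 0.58079901 -0.06165695  0.25411072] [-3.13700223e+00 -4.76691059e-04  1.47891607e+00] 0.05109751951327767
```

View pics/w2.png

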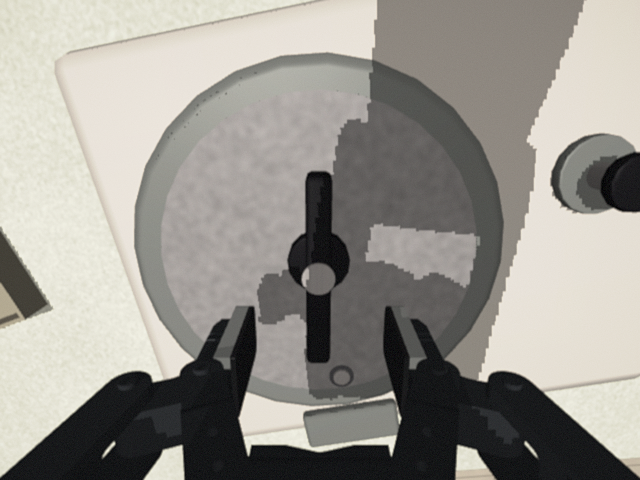

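The bar lies centred between the fingers at u=318. A grey disc at (318,279), on the turning axis, looks wider than the bar, so I check its height before gripping there.

```bash
python3 - <<'E'
from h import *
c,f,T=cam('wrist');P=cloud(c,f,T)
for v in (230,262,268,274,279,284,290,296,310): print(v,[ (P[v,u]*1000).round(0).astype(int).tolist() for u in (298,304,310,318,326,332,338)])
E
```

```text
230 [[568, -74, 163], [566, -69, 171], [559, -65, 195], [559, -60, 196], [560, -56, 195], [567, -53, 172], [570, -49, 163]]
262 [[585, -75, 173], [585, -71, 174], [577, -66, 197], [577, -62, 197], [578, -58, 197], [587, -54, 174], [587, -51, 174]]
268 [[589, -75, 173], [580, -70, 197], [580, -67, 198], [580, -62, 197], [581, -58, 197], [581, -55, 198], [591, -51, 175]]
274 [[593, -76, 172], [583, -70, 198], [583, -67, 198], [584, -63, 197], [585, -58, 197], [585, -55, 198], [595, -51, 174]]
279 [[601, -77, 162], [586, -70, 198], [587, -67, 197], [586, -63, 199], [587, -58, 197], [587, -55, 199], [603, -51, 162]]
284 [[604, -78, 162], [604, -74, 163], [589, -67, 198], [590, -63, 197], [590, -59, 198], [606, -56, 162], [606, -52, 163]]
290 [[608, -78, 163], [609, -74, 161], [594, -68, 196], [594, -63, 197], [594, -59, 196], [610, -56, 162], [611, -52, 163]]
296 [[613, -78, 163], [613, -75, 163], [598, -68, 195], [597, -64, 197], [598, -59, 197], [615, -56, 162], [615, -52, 163]]
310 [[623, -80, 162], [623, -76, 162], [607, -69, 195], [606, -65, 196], [607, -60, 196], [625, -57, 163], [626, -53, 162]]
```

The grey disc is an 18 mm cap standing proud of the bar, so gripping at the centre is out. I'll straddle wing_a 42 mm out with some play and push it round an arc.

```bash
python3 -m creep '0.5 0 -0.168 0 0; 0.5 0 -0.168 0.15 0; 0.5 0 -0.168 0.3 0; 0.72 0 -0.168 0.352 0; 0.72 0 -0.168 0.352 0' 40
python3 -m creep '0.72 0 0 0 0; 0.72 0 0 0 0'
python3 -c "
from h import *
c,f,T=cam('wrist');save(c,'w3.png')"
```

```text
time: 4.95
tool_pos: [0.54, -0.0581, 0.1683]
tool_rot: [-3.141, -0.0, 1.479]
contact_force: [0.6, -0.0, -0.0]
opening: 0.024
time: 5.15
tool_pos: [0.542, -0.0585, 0.1714]
tool_rot: [3.137, 0.001, 1.48]
contact_force: [0.8, -0.6, 0.7]
opening: 0.0235
```

View pics/w3.png

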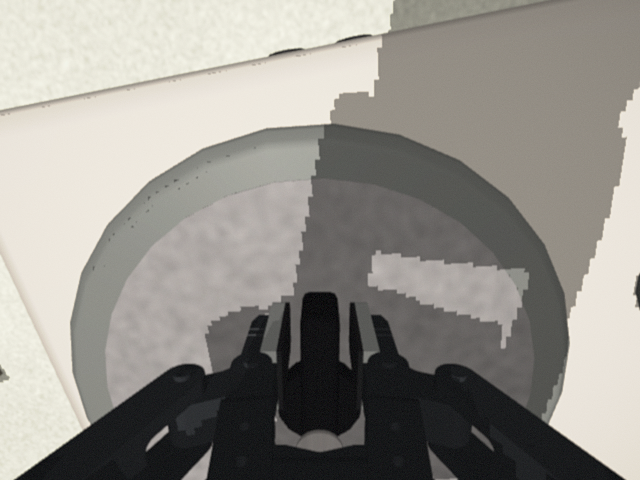

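The fingers straddle the wing: the bar spans u 302–338 and the jaws sit at 280 and 358. I start turning.

```bash
python3 -m creep '0.72 0.0168 0.0008 0 0.0159; 0.72 0.0334 0.0033 0 0.0318; 0.72 0.0496 0.0075 0 0.0477; 0.72 0.0654 0.0133 0 0.0637; 0.72 0.0805 0.0206 0 0.0796'
python3 -m creep '0.72 0.0168 0.0008 0 0.0159; 0.72 0.0334 0.0033 0 0.0318; 0.72 0.0334 0.0033 0 0.0318'
python3 -c "
from h import *
s=bot.observe();print(s['tool_pos'],s['tool_rot'],s['ft_torque'],s['contact_force'])"
```

```text
time: 5.7
tool_pos: [0.5478, -0.0402, 0.1703]
tool_rot: [3.138, 0.003, 0.976]
contact_force: [-1.1, -6.2, 1.6]
opening: 0.0237
time: 6.0
tool_pos: [0.5535, -0.0323, 0.1701]
tool_rot: [3.139, -0.001, 0.78]
contact_force: [-0.3, -0.2, 0.8]
opening: 0.0241
[ 0.55351829 -0.03228772  0.17008096] [ 3.13929148e+00 -1.40475185e-03  7.79691305e-01] [-0.03263551  0.04761226  0.00587247] [-0.3140266  -0.20840223  0.82247669]
```

```bash
python3 -m creep '0.72 0.0084 0.0002 0 0.008; 0.72 0.0168 0.0008 0 0.0159'|grep -E "pos|rot|force"
python3 -m creep '0.72 0.0084 0.0002 0 0.008'|grep -E "pos|rot|force"
python3 -m creep '0.72 0.0084 0.0002 0 0.008'|grep -E "pos|rot|force"
python3 -c "
from h import *
c,f,T=cam('wrist');save(c,'w4.png')"
```

```text
tool_pos: [0.5558, -0.0303, 0.1698]
tool_rot: [3.139, 0.001, 0.68]
contact_force: [-2.2, -4.3, 3.5]
tool_pos: [0.5574, -0.0291, 0.1698]
tool_rot: [3.139, 0.001, 0.63]
contact_force: [-2.9, -4.2, 2.2]
tool_pos: [0.5592, -0.0278, 0.1699]
tool_rot: [3.139, 0.001, 0.58]
contact_force: [-2.2, -3.3, 3.0]
```

View pics/w4.png

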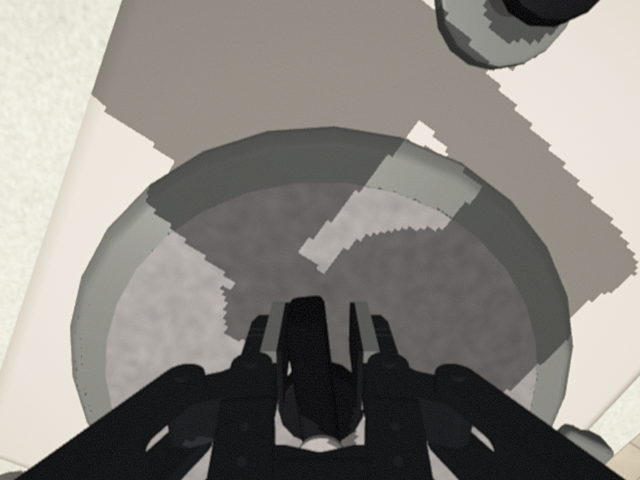

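The left finger is bearing on the wing, and the force is at the 4–5 N drag level. I go on in small steps.

```bash
for i in 1 ; do python3 -m creep '0.72 0.0084 0.0002 0 0.008'|grep -E "rot|force";python3 -m creep '0.72 0.0084 0.0002 0 0.008'|grep -E "rot|force"; done
```

```text
tool_rot: [3.14, 0.001, 0.531]
contact_force: [-3.8, -3.8, 2.8]
tool_rot: [3.14, 0.001, 0.48]
contact_force: [-3.6, -4.9, 3.3]
```

```bash
 python3 -m creep '0.72 0.0084 0.0002 0 0.008'|grep -E "rot|force";python3 -m creep '0.72 0.0084 0.0002 0 0.008'|grep -E "rot|force"
```

```text
tool_rot: [3.14, 0.001, 0.429]
contact_force: [-3.2, -4.1, 3.7]
tool_rot: [3.14, 0.001, 0.379]
contact_force: [-3.0, -2.8, 2.5]
```

```bash
 python3 -m creep '0.72 0.0084 0.0002 0 0.008'|grep -E "rot|force";python3 -m creep '0.72 0.0084 0.0002 0 0.008'|grep -E "rot|force"
```

```text
tool_rot: [3.14, 0.001, 0.329]
contact_force: [-4.2, -5.1, 3.0]
tool_rot: [3.14, 0.001, 0.279]
contact_force: [-4.7, -3.9, 2.9]
```

```bash
 python3 -m creep '0.72 0.0084 0.0002 0 0.008'|grep -E "rot|force"
```

```text
tool_rot: [3.14, 0.001, 0.228]
contact_force: [-4.0, -2.7, 2.5]
```

```bash
 python3 -m creep '0.72 0.0084 0.0002 0 0.008'|grep -E "rot|force"; python3 -m creep '0.72 0.0084 0.0002 0 0.008'|grep -E "rot|force"
```

```text
tool_rot: [3.14, 0.001, 0.178]
contact_force: [-3.3, -4.0, 3.2]
tool_rot: [3.14, 0.002, 0.128]
contact_force: [-8.1, -4.6, 4.6]
```

```bash
 python3 -m creep '0.72 0.0084 0.0002 0 0.008'|grep -E "pos|rot|force"
```

```text
tool_pos: [0.577, -0.021, 0.1692]
tool_rot: [3.14, 0.005, 0.078]
contact_force: [-8.2, -4.4, 4.7]
```

The force has doubled to about 8 N, which is the detent. From here I take smaller steps.

```bash
 python3 -m creep '0.72 0.005 0.0001 0 0.0048'|grep -E "rot|force"
```

```text
tool_rot: [3.141, 0.002, 0.048]
contact_force: [-4.6, -2.9, 2.5]
```

```bash
 python3 -m creep '0.72 0.005 0.0001 0 0.0048'|grep -E "rot|force"
```

```text
tool_rot: [3.141, 0.001, 0.018]
contact_force: [-2.8, -1.7, 1.2]
```

```bash
 python3 -m creep '0.72 0.005 0.0001 0 0.0048'|grep -E "rot|force"
```

```text
tool_rot: [-3.142, -0.0, -0.012]
contact_force: [-2.1, -0.7, 0.4]
```

```bash
 python3 -c "
from h import *
c,f,T=cam('wrist');d,_,_=cam('scene')
a=cv2.resize(c['color'][250:450,220:420],(400,400));b=cv2.resize(d['color'][190:270,240:320],(400,400),interpolation=2)
cv2.imwrite('pics/w5.png',np.hstack([a,b])[:,:,::-1])
print(bot.observe()['contact_force'])"
```

```text
[ 0.20226788 -0.01491777  0.01339669]
```

View pics/w5.png

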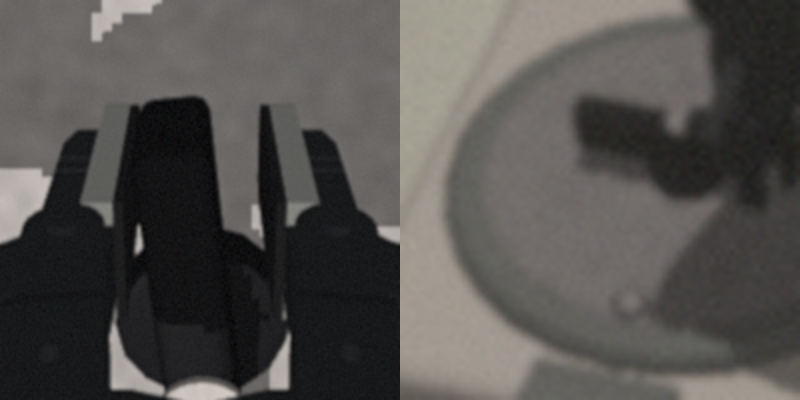

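The bar still touches the pushing finger, so I can't tell whether it clicked. I raise the tool to look at the telltale by depth.

```bash
python3 -m creep '0.72 0 0 -0.2 0; 0.72 0 0 -0.4 0; 0.72 0 0 -0.4 0; 0.72 0 0 -0.4 0' | grep pos
cat > t.py <<'E'
from h import *
import sys
c,f,T=cam('wrist');P=cloud(c,f,T)
g=c['color'].max(2)
D=np.hypot(P[...,0]-.6695,P[...,1]+.0545)
p=(D<.004)&(P[...,2]>.15);l=(D>.009)&(D<.016)
print('pin z',np.median(P[p][:,2]),p.sum(),'lid z',np.median(P[l][:,2]),l.sum())
m=(np.abs(P[...,2]-.195)<.006)&(g<60)&(np.hypot(P[...,0]-.582,P[...,1]+.0623)<.062)
q=P[m][:,:2];q=q-q.mean(0);w,V=np.linalg.eigh(q.T@q);print('bar deg',np.degrees(np.arctan2(V[1,1],V[0,1])),m.sum(),P[m].mean(0))
v,u=np.nonzero(p);v,u=int(v.mean()),int(u.mean());print(u,v)
a=cv2.resize(c['color'],(640,480));b=cv2.resize(c['color'][max(0,v-24):v+24,max(0,u-16):u+16],(320,480))
cv2.imwrite('pics/'+sys.argv[1],cv2.resize(np.hstack([a,b]),(800,400))[:,:,::-1])
E
python3 t.py w6.png
```

```text
tool_pos: [0.5836, -0.0198, 0.2712]
pin z 0.16489746936284078 98 lid z 0.1622310840632635 998
bar deg 94.39394023993633 2840 [ 0.58335369 -0.05462016  0.19525109]
441 287
```

View pics/w6.png

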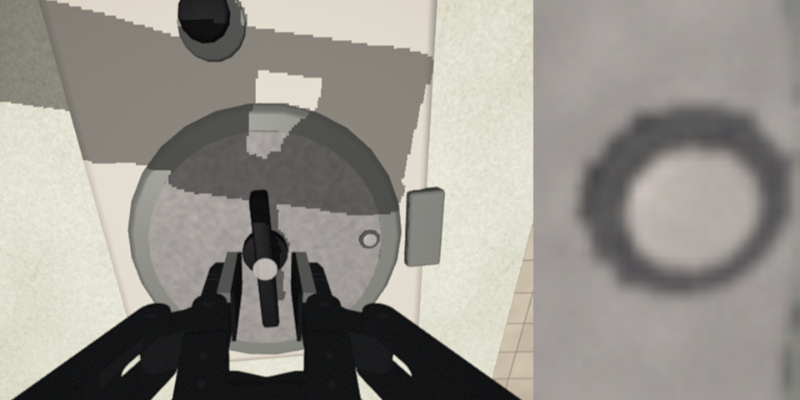

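```bash
python3 - <<'E'
from h import *
zs=[]
for k in range(3):
    c,f,T=cam('wrist');zs.append(cloud(c,f,T))
P=np.mean(zs,0)
print((P[279:296:2,434:456:2,2]*1000).round(1))
print(c['color'][279:296:2,434:456:2].max(2))
print(P[287,444])
E
```

```text
[[162.6 162.6 162.2 162.6 162.7 162.7 163.4 163.2 163.9 163.6 245. ]
 [161.8 162.5 162.3 162.1 162.9 162.6 162.9 163.5 245.9 163.1 162.5]
 [161.5 162.4 162.6 163.  163.  164.1 164.1 164.9 164.6 164.4 163.6]
 [162.2 163.1 163.3 163.3 163.6 164.4 246.2 164.8 165.  165.1 164.5]
 [162.9 162.8 163.3 164.7 163.7 165.  164.8 165.  165.1 164.7 164. ]
 [162.  162.8 163.3 164.  164.  164.8 164.6 164.3 164.7 164.9 164.9]
 [162.2 162.4 163.  163.5 164.9 164.8 164.5 164.2 163.6 164.7 164.3]
 [162.5 162.8 162.4 163.7 163.8 164.5 164.6 164.4 164.9 164.6 163.9]
 [162.7 162.5 162.9 163.6 163.9 164.3 165.1 163.9 164.6 164.6 163.6]]
[[162 161 162 161 159 131 126 105 106 110 122]
 [159 160 159 159 132  76  86  90  88  92  90]
 [158 159 158  98  83  93  86  93 117 108  98]
 [162 156 116  83  86  87 156 178 186 181 173]
 [165 154  63  86  84 161 200 189 188 182 181]
 [168 156  80  91 113 204 193 187 184 185 181]
 [166 136  85  87 136 196 188 189 182 182 180]
 [165 157 101  92 117 192 183 185 182 181 181]
 [156 165 125  88  85 179 188 182 180 181 181]]
[ 0.66748608 -0.05173237  0.1649849 ]
```

```bash
python3 -m creep '0.72 0 0 0 0; 0.72 0 0 0 0; 0.72 0 0 0 0' | grep -E "time|force"
python3 t.py w7.png
python3 - <<'E'
from h import *
c,f,T=cam('wrist');a=c['color'][272:312,428:468,::-1]
b=cv2.imread('pics/w2.png')[356:396,321:361]
cv2.imwrite('pics/cmp.png',np.hstack([cv2.resize(x,(400,400),interpolation=cv2.INTER_NEAREST) for x in(a,b)]))
E
```

```text
time: 8.75
contact_force: [0.6, 0.3, 0.3]
pin z 0.1648981115674938 100 lid z 0.16217947255987877 1025
bar deg 94.38339567257034 2909 [ 0.58329954 -0.05445711  0.1952304 ]
446 289
```

View pics/cmp.png

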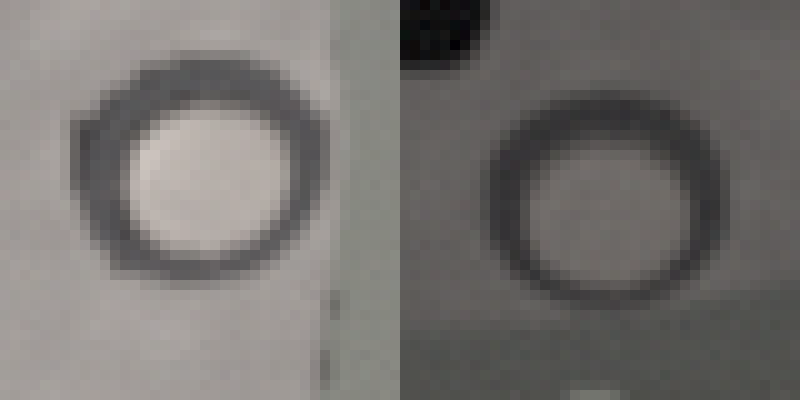

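Left is now and right is before turning. Disc and ring look alike in both, and the pin's depth is about 2.5 mm above the lid, so it has not dropped. The handle is at about 1.58 rad, still short of the crest. I go back down with a little back-off and continue.

```bash
python3 -m creep '0.72 -0.0084 0.0002 0 -0.008; 0.72 -0.0084 0.0002 0.2 -0.008; 0.72 -0.0084 0.0002 0.4 -0.008; 0.72 -0.0084 0.0002 0.4 -0.008; 0.72 -0.0084 0.0002 0.4 -0.008' | grep -E "pos|rot|force"
python3 -m creep '0.72 0.0084 0.0002 0 0.008'|grep -E "rot|force"
python3 -m creep '0.72 0.005 0.0001 0 0.0048'|grep -E "rot|force"
```

```text
tool_pos: [0.5799, -0.0199, 0.1679]
tool_rot: [-3.141, 0.002, 0.037]
contact_force: [-0.6, 0.0, 0.8]
tool_rot: [3.142, -0.0, -0.015]
contact_force: [-0.9, -0.0, 0.5]
tool_rot: [3.141, -0.001, -0.045]
contact_force: [0.2, -0.1, -0.6]
```

```bash
 python3 -m creep '0.72 0.005 0.0001 0 0.0048'|grep -E "rot|force"
```

```text
tool_rot: [3.141, 0.0, -0.075]
contact_force: [-3.8, -0.5, 2.1]
```

```bash
 python3 -m creep '0.72 0.005 0.0001 0 0.0048'|grep -E "rot|force"
```

```text
tool_rot: [3.14, 0.004, -0.105]
contact_force: [-9.9, -1.2, 5.2]
```

```bash
 python3 -m creep '0.72 0.005 0.0001 0 0.0048'|grep -E "rot|force"
```

```text
tool_rot: [3.14, 0.008, -0.135]
contact_force: [-15.2, -1.7, 7.8]
```

15 N exceeds the detent's 10 N, so I stop here, back off, and look again.

```bash
python3 -m creep '0.72 -0.0168 0.0008 0 -0.0159; 0.72 -0.0168 0.0008 -0.2 -0.0159; 0.72 -0.0168 0.0008 -0.4 -0.0159; 0.72 -0.0168 0.0008 -0.4 -0.0159; 0.72 -0.0168 0.0008 -0.4 -0.0159' | grep -E "pos|rot|force"
python3 t.py w8.png;python3 - <<'E'
from h import *
c,f,T=cam('wrist')
b=cv2.imread('pics/cmp.png')[:,:400];P=cloud(c,f,T)
g=c['color']
D=np.hypot(P[...,0]-.6695,P[...,1]+.0545)<.004
v,u=[int(x.mean()) for x in np.nonzero(D&(P[...,2]<.2))]
cv2.imwrite('pics/cmp2.png',np.hstack([cv2.resize(g[v-20:v+20,u-20:u+20,::-1],(400,400),interpolation=0),b]))
E
```

```text
tool_pos: [0.5844, -0.02, 0.272]
tool_rot: [3.141, -0.006, -0.034]
contact_force: [-0.2, -0.8, 0.4]
pin z 0.16326359824600772 95 lid z 0.16224914191448853 1010
bar deg 92.29925829926223 2818 [ 0.58354938 -0.05453576  0.19522854]
440 283
```

View pics/cmp2.png

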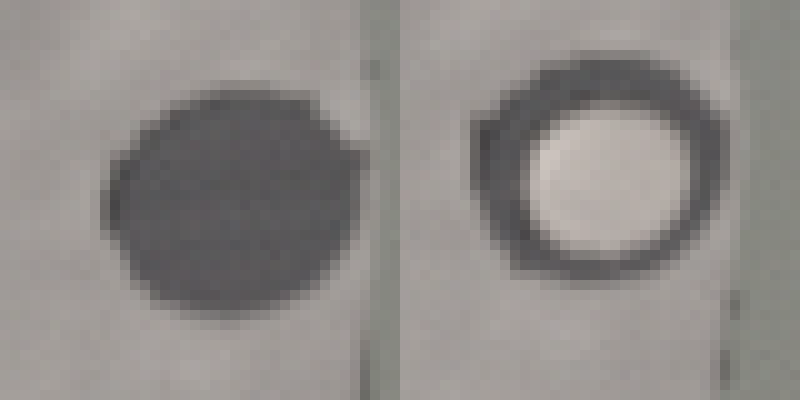

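The left crop is now: the bright pin top has disappeared into its ring, so the telltale is flush and the lid is locked. Next I move above the plunger with the jaws shut.

```bash
python3 -m creep '1 -0.165 -0.503 0 0; 1 -0.165 -0.503 0 0; 1 -0.165 -0.503 0 0; 1 -0.165 -0.503 0 0; 1 -0.165 -0.503 0.2 0' 20 | grep -E "pos|force|open"
python3 -m creep '1 0 0 0 0; 1 0 0 0 0; 1 0 0 0.06 0; 1 0 0 0.08 0; 1 0 0 0.08 0' | grep -E "pos|force|open"
python3 -c "
from h import *
c,f,T=cam('wrist');d,_,_=cam('scene')
a=cv2.resize(c['color'][200:480,180:460],(400,400));b=cv2.resize(d['color'][170:270,240:420],(400,222))
b=np.vstack([b,np.zeros((178,400,3),np.uint8)]);cv2.imwrite('pics/p1.png',np.hstack([a,b])[:,:,::-1])"
```

```text
tool_pos: [0.5501, 0.1082, 0.2246]
contact_force: [1.7, -0.6, -0.3]
opening: -0.0003
tool_pos: [0.5462, 0.1068, 0.198]
contact_force: [0.4, -0.5, 0.0]
opening: -0.0002
```

View pics/p1.png

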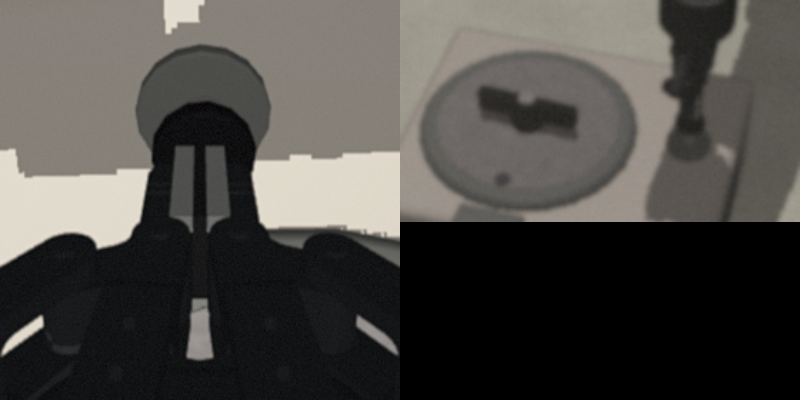

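The shut fingers stand over the plunger head, centred, and the telltale shows as a dark flush disc in the scene view. I press.

```bash
python3 -m creep '1 0 0 0.04 0; 1 0 0 0.07 0; 1 0 0 0.07 0; 1 0 0 0.07 0' | grep -E "pos|force"
```

```text
tool_pos: [0.5478, 0.1073, 0.1828]
contact_force: [-0.2, 0.3, 7.5]
```

```bash
python3 -m creep '1 0 0 0.012 0; 1 0 0 0.016 0; 1 0 0 0.016 0; 1 0 0 0.016 0' | grep -E "pos|force"
```

```text
tool_pos: [0.5479, 0.1073, 0.18]
contact_force: [-1.4, 0.3, 12.7]
```

```bash
python3 -m creep '1 0 0 0.008 0; 1 0 0 0.008 0; 1 0 0 0.008 0; 1 0 0 0.008 0' | grep -E "pos|force"
```

```text
tool_pos: [0.5481, 0.1073, 0.1799]
contact_force: [-5.5, -0.6, 18.7]
```

The force rose to 19 N with no further travel, so the plunger is on its stop. I lift clear and check.

```bash
python3 -m creep '1 0 0 -0.1 0; 1 0 0 -0.3 0; 1 0 0 -0.45 0; 1 0 0 -0.45 0; 1 0 0 -0.45 0' | grep -E "pos|force"
python3 -m creep '1 0 0.2 0 0; 1 0 0.2 0 0; 1 0 0.2 0 0; 1 0 0.2 0 0; 1 0 0.2 0 0' | grep -E "time|pos|force"
python3 t.py f1.png; python3 w.py | grep 'z 0.192'; python3 - <<'E'
from h import *
c,f,T=cam('wrist');P=cloud(c,f,T);D=np.hypot(P[...,0]-.5475,P[...,1]-.107)
print('plunger z',np.median(P[(D<.008)&(P[...,2]>.15)&(P[...,2]<.21)][:,2]))
E
```

```text
tool_pos: [0.5465, 0.1072, 0.288]
contact_force: [-0.4, 0.0, -0.3]
time: 13.75
tool_pos: [0.5442, 0.0579, 0.2864]
contact_force: [0.4, 0.7, 0.2]
pin z 0.16294611893317634 68 lid z 0.16215987441166185 719
bar deg 98.22706091019167 712 [ 0.58183718 -0.01774055  0.19474434]
480 365
[ 296  140   52   53 1860] [324. 166.] z 0.192 [549.7 109. ] [array([548.2, 108.9]), array([30.7, 30.5]), np.float64(89.4)] axisdeg 88.3
plunger z 0.19180957966847423
```

View pics/f1.png

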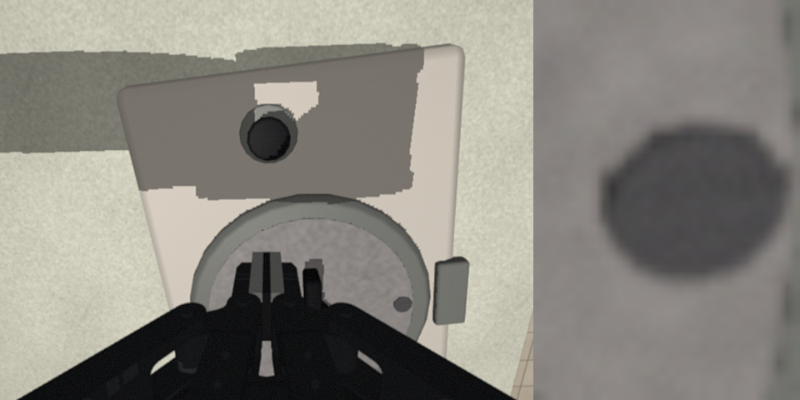

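The plunger is up again (top at 191.8 mm), the telltale is still flush and dark, and the tool is clear. I hand in.

```bash
python3 -c "
from cell import workorder
print(workorder.finish_job())"
```

```text
the job is handed in; nothing more can be done
None
```

The lid is locked, the start plunger has been pressed to its stop and has come up again, and the job is handed in (no verdict is reported). It took about 14 s of the 64 s allowed.

- **Handle:** I straddled wing_a with loosely opened fingers and pushed it clockwise to about 1.6 rad. My first stop, at about 1.58 rad, turned out not to be locked: the telltale was still up. I went on in small steps to a 15 N reading, then backed off, and the pin was gone into its ring.
- **Plunger:** It went down to 180 mm. Force rose from 12.7 to 18.7 N with no further travel, so it was on its stop.
- **Last checks:** The plunger top was back at 191.8 mm, the telltale was still dark and flush, and the tool stood clear with no contact force.

**Doubts:**
- **Pin height:** Depth put the pin 0.8–1.0 mm above the lid, right at the 1 mm flush limit. That is probably the ring around it. I took "flush" mainly from the pin's bright top disappearing.
- **The click itself:** The 15 N reading exceeds the 10 N given for the detent. Between the two looks the bar turned only about 0.04 rad, less than the 0.12 rad snap. I inferred the click from the telltale rather than feeling it.
- **Final bar angle:** The last reading (98°) is unreliable because the gripper hid most of the handle.
- **Bystanders:** I did not measure the rack, spray bottle or swab tray again. The arm came near none of them after the start.

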